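# Park the fixture's spring pin under its keeper plate

## Task

Park the brass spring pin of the aluminium fixture: take the loose red keeper plate by its black fin, push the pin down with the plate's underside so that the four ears go down through the gaps beside the rail lips (window end of the plate away from the fixture's blue end mark), and, still pressing, slide the plate towards the blue end mark, under the lips, until the pin's nose springs up into the plate's window, and stop there: pushed on, the nose slips out again. Press and slide gently, with no more than about 15 N against the fixture, then let go with the pin trapped; do not disturb the marker, the offcut of black trim or the grey tub.

Things in the scene. Friction and masses are not known exactly. Their poses are not given: they have to be found in the camera images.
- fixture: Aluminium block fixed to the bench, 140 long (x -61 to 79) x 92 wide x 32 mm high, two steel rails on top. Origin on the bench under the drop-in place; its x axis points to the blue end mark (the direction to slide the keeper), z up. The pin's carrier is adjustable: the pin stands on the centre line up to 9 mm before or behind x = 0 (not reported), held there by tight friction.
- lip_front (a point): Point on the centre line between the front lips (fixture x 50, y 0, z 43 mm). Rails (x -43 to 66, top z 48) have inner walls at y +-29. Lips reach in to y +-21, from z 43 (underside) to z 48, over x -16 to 16 and x 34 to 66 only; the ears go down at x 16 to 34 and behind x -16.
- drop_in (a point): Point on the channel floor at fixture x 0, y 0, z 32 mm. The keeper's origin must be over it, within 3 mm along x and 2.5 mm along y, axes parallel, for the ears to pass down beside the lips.
- pin (a joint): How far the brass pin is pushed down, m: 0 up, 0.026 bottom. Shoulder 22 mm across; blunt cone nose (30 deg flanks) 16 mm across, 4.3 mm high, top at fixture z 56 mm when up; greased. Spring 1.5 N at 0, plus 180 N/m. 0.019 to 0.024 under the flat plate; it rises 4 mm on finding the window (about 0.015 fully parked, lifting plate to lips). 4 to 10 N of push drives the nose out of the window again.
- keeper: Loose red plate, 91 x 36 x 6 mm (x -50 to 41), about 0.12 kg; origin on its underside midway between the ears, x along its length (to lie along fixture +x), z up. Four ears, 12 mm long in x, centred at x +-25, reach out to y +-26. Parked, its origin is 24 mm (+-9 mm by the pin's place, +-1 mm play) towards fixture +x from drop_in.
- window (a point): Centre of the keeper's through window, on the plate's underside at keeper x -24, y 0. The window spans x -33 to -15, y -10 to 10 mm.
- fin_mid (a point): Middle of the keeper's black upright fin, at keeper x 8, y 0, z 25 mm. The fin spans x 2 to 14, y -13 to 13, its top 39.5 mm above the plate's underside. Grip it across its 12 mm (along the plate's x); the fingertips may rest on the plate.
- marker_black: White marker pen with black cap, 133 mm long, 17 mm thick, lying loose on the bench: leave alone.
- trim_s3: Short black offcut of curved trim, 84 x 38 x 20 mm, lying loose: leave alone.
- offcut_tub: Open grey tub, 92 mm across, 55 mm high, standing loose: leave alone.
Not all that is in view belongs to the job. Of the things that look like the keeper, the middle-sized one is meant.

How it is judged:
By the outcome, as a careful person would: the job done as asked, in the order asked, and still so for the second after the job is handed in, with the robot touching nothing.
It also fails if it takes over 58 s, if anything falls off the work surface, if the arm or the gripper's body presses on something with over 40 N, if the wrist force passes 120 N, or if a joint passes its speed limit or range.

## Robot

A 6-joint arm with a two-finger parallel gripper is mounted at the origin on a cart in front of the work surface, level with it; the furniture and walls round the work are solid. World frame = base frame: x ahead of the robot, y to its left, z up, the work surface at z = 0. Lengths are in mm, angles in rad, forces in N, time in s.
With the tool pointing down it reaches from about 375 to 825 mm from the base axis. Payload 5.5 kg.
Tool frame: the origin (TCP) lies midway between the tips of the shut fingers; the grasp point (between the pads) lies 19 mm behind it; z points along the fingers, y is the line along which they close (so a half turn about z gives the same grasp; the last joint's range is limited). The gripper opens to 85 mm and grips with 20 to 120 N. Pads are 22 mm wide; open, the fingers measure 114 mm over their backs; the gripper's body (76 mm by 85 mm) begins 54 mm behind the grasp point. The pads swing forward as they close: fully open they stand 13 mm farther back than shut.
Start: joints at [-1.181, 0.314, -0.047, 1.21, 0, 1.571], TCP at [227.998, -554.988, 231.299] pointing down, gripper open.
Joint ranges: [-2.67, 2.67], [-0.69, 1.73], [-1.03, 1.25], [-2.08, 2.16], [-1.42, 1.45], [-3.14, 3.14]. Speed limits (rad/s): [2.39, 2.39, 3.01, 3.14, 3.14, 3.14].

## Interface

Orientations are given as a unit quaternion [x, y, z, w].
In Python, from plant import get_state, viewer, ctrl gives the robot as it stands.
- The arm moves only by the shell command python3 -m crank FILE [OPENING] [FORCE], which reads ROWS from the file FILE. ROWS is a JSON object with one list for each field, all of the same length, 1 to 5, a row being the entries at one place: sx, sy, sz (the shift in mm), yaw (a turn about the tool's z in rad); each row shifts and turns the commanded pose from where the row before left it, along the tool's axes as they then stand; what a row does not reach is not made up. A row lasts 1/8 s, in which the tool goes at most 62.5 mm and 0.188 rad, less where a joint would pass 70% of its speed; a pose out of reach is approached as far as the arm can. OPENING is the finger opening in mm, set as the command begins (- or left out keeps the last). The fingers move at their own pace and stop on an object; FORCE is the grip in N (left out, the last holds). Time passes only in rows, so rows that do not move let the fingers close. It prints the time, the measured TCP pose, the force, the opening and the grip force at its end. Input that does not fit is refused with a message, and nothing moves.
- get_state(): the state, without advancing time (a new reading comes with each control period).
- viewer.get_image(name): name is "side" or "top"; returns a dict with "pixels" (420x560x3 uint8, red, green, blue), "K" (3x3 intrinsics, pixels), "R" (3x3) and "t" (3): a world point X has camera coordinates R X + t. Camera axes: x right, y down, z forward; pixel columns grow to the right and rows downward; lengths in mm; the calibration is good to about 2 mm. A picture is of the moment at which its call begins. There is no depth.
- ctrl.job_done(): hands the job in; it is judged then, once.
The state is a dict: "t": time; "q": joint angles; "joint_velocities": joint speeds; "effort": joint torques, N m; "tcp_pos": TCP position; "tcp_rot": TCP orientation; "ft_force": force on the tool from outside, world axes, zero at the start; "wrist_torque": the same for the moment, N m; "finger_gap": finger opening in mm; "finger_force": force on a finger pad.
Only numpy, scipy, OpenCV 4.12 (cv2) and the standard library are available. Lean on these libraries where they do the work, as an engineer would, in place of code of your own. Each camera call takes 0.05 s, during which the arm holds its last target. There are 200 camera calls.

## Working session

There is one attempt and no reset: what is moved stays moved. The work goes in short steps, Python scripts to look and compute and a shell command to move; the robot and the scene stay as the last step left them, time stands still between calls to the robot, and variables do not carry over. Pictures are saved under pics/ and viewed, at most 10 in all, crops included, and the job is handed in when it is done.

```bash
ls; mkdir -p pics; python3 - <<'E'
from plant import get_state, viewer
import cv2, numpy as np, pickle
s=get_state(); print(s)
for n in("side","top"):
    d=viewer.get_image(n); pickle.dump(d,open(f"pics/{n}0.pkl","wb"))
    cv2.imwrite(f"pics/{n}0.png",d["pixels"][:,:,::-1]); print(n,d["K"],d["R"],d["t"])
E
```

```text
pics
{'t': 0.0, 'q': array([-1.18099499e+00,  3.14228528e-01, -4.80974881e-02,  1.21026367e+00,
       -2.27956916e-05,  1.57080509e+00]), 'joint_velocities': array([-9.30753027e-05,  8.28974916e-05,  1.10459171e-03,  1.22832697e-03,
        7.70481378e-05,  7.63883120e-04]), 'effort': array([ 6.48932401e-04, -5.39590931e+01,  3.39748478e+01,  1.92934944e-02,
        1.06681061e-04,  4.05878264e-07]), 'tcp_pos': array([ 227.76047564, -554.42074245,  230.42505003]), 'tcp_rot': array([ 9.81067364e-01,  1.93664720e-01, -1.84845281e-04, -8.77495844e-04]), 'ft_force': array([-0.81024682,  0.855237  , -0.99610925]), 'wrist_torque': array([ 0.00127445, -0.00166699,  0.00502296]), 'finger_force': 0.0, 'finger_gap': 85.17893719006251}
side [[381.4433752    0.         274.02222399]
 [  0.         381.4433752  215.64501714]
 [  0.           0.           1.        ]] [[ 0.93789953 -0.3468997  -0.00225066]
 [-0.23561964 -0.63224732 -0.73806958]
 [ 0.25461314  0.69276542 -0.67472085]] [-544.21893627  195.28708202  701.93798655]
top [[506.01244968   0.         275.61239556]
 [  0.         506.01244968 204.42696782]
 [  0.           0.           1.        ]] [[ 0.02195651 -0.99975569 -0.00254304]
 [-0.99654265 -0.02168193 -0.08020379]
 [ 0.08012906  0.00429524 -0.99677524]] [  34.83244277  602.07111949 1297.3803441 ]
```

View pics/top0.png

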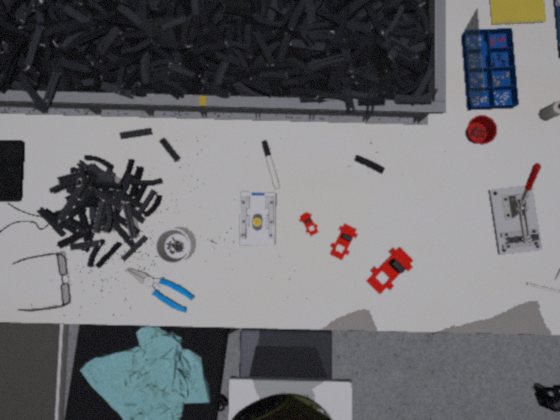

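View pics/side0.png

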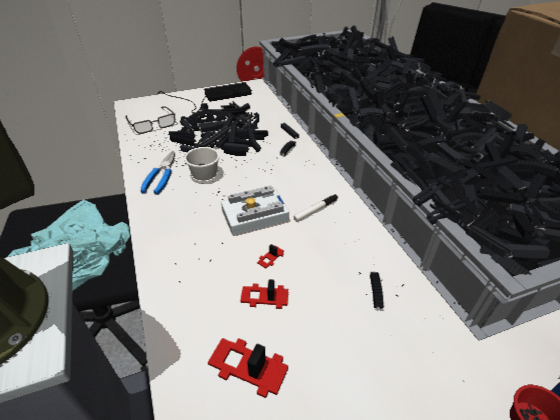

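The top view shows the fixture around (258,218) with its blue mark at the far end (258,194), and the middle keeper around (344,241). The marker is at (271,165) and the tub at (177,245). Next, enlarged crops.

```bash
python3 - <<'E'
import cv2,pickle
t=pickle.load(open("pics/top0.pkl","rb"))["pixels"][:,:,::-1]; s=pickle.load(open("pics/side0.pkl","rb"))["pixels"][:,:,::-1]
def grid(im,x0,y0,w,h,k,n):
    c=cv2.resize(im[y0:y0+h,x0:x0+w],None,fx=k,fy=k,interpolation=cv2.INTER_CUBIC)
    for x in range(x0-x0%-10,x0+w,10): c=cv2.line(c.copy(),((x-x0)*k,0),((x-x0)*k,6),(255,0,255),1); cv2.putText(c,str(x),((x-x0)*k,18),0,.35,(255,0,255))
    for y in range(y0-y0%-10,y0+h,10): cv2.line(c,(0,(y-y0)*k),(6,(y-y0)*k),(255,0,255),1); cv2.putText(c,str(y),(8,(y-y0)*k+4),0,.35,(255,0,255))
    cv2.imwrite(n,c)
grid(t,235,185,130,80,6,"pics/tc.png"); grid(s,210,180,100,130,6 if 0 else 4,"pics/sc.png")
E
```

```text
(no output)
```

View pics/tc.png

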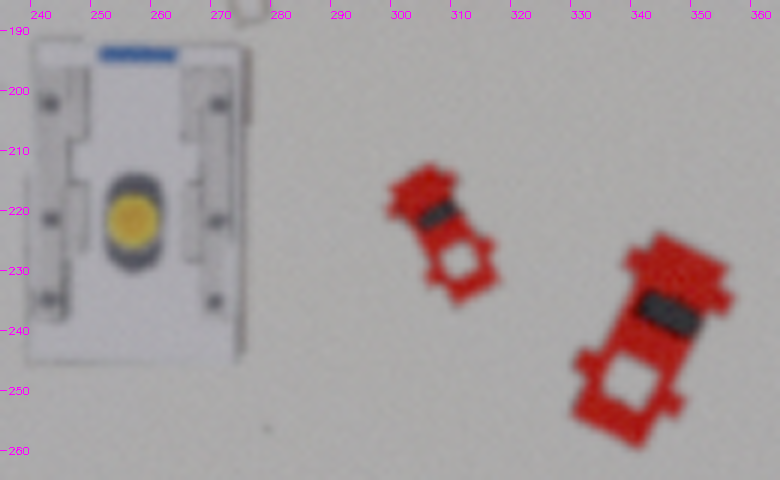

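View pics/sc.png

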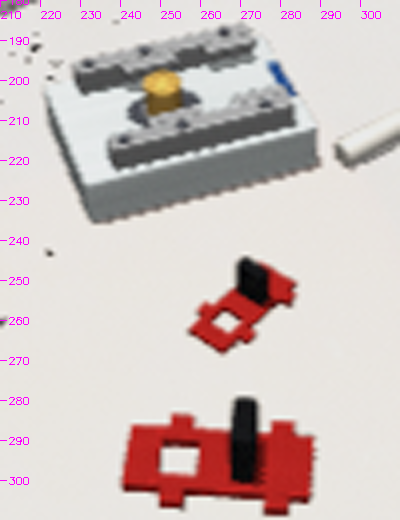

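```bash
cat > fit.py <<'E'
import pickle,numpy as np,cv2
from scipy.optimize import least_squares
cam={n:pickle.load(open(f"pics/{n}0.pkl","rb")) for n in("top","side")}
off={"top":(235,185,6),"side":(210,180,4)}
def proj(n,X): 
    c=cam[n]; p=(c["R"]@X.T).T+c["t"]; p=p@c["K"].T; return p[:,:2]/p[:,2:]
def px(n,c): x0,y0,k=off[n]; return (np.array(c)+.5)/k-.5+[x0,y0]
def world(p,M):
    c,s=np.cos(p[2]),np.sin(p[2]); return M@np.array([[c,s,0],[-s,c,0],[0,0,1]])+[p[0],p[1],0]
def fit(obs,p0,free=False):
    def f(p):
        return np.concatenate([(proj(n,world(p,np.array([o[:3] for o in L],float)))-px(n,[o[3:] for o in L])) .ravel() for n,L in obs.items() if L])
    r=least_squares(f,p0,loss="soft_l1",f_scale=.5); 
    return r.x,f(r.x).reshape(-1,2)
K={"top":[(41,18,6,659,233),(41,-18,6,731,267),(-50,-18,6,641,448),(-50,18,6,571,412),(31,26,6,630,246),(19,26,6,624,265),(31,-26,6,737,295),(19,-26,6,727,316),(-19,-26,6,686,399),(-31,-26,6,678,418),(-19,26,6,582,347),(-31,26,6,573,367),(-15,10,6,618,350),(-15,-10,6,661,371),(-33,-10,6,641,410),(-33,10,6,600,388)],
"side":[(-50,18,6,133,426),(41,18,6,313,436),(19,26,6,273,422),(31,26,6,294,422),(-31,26,6,173,415),(-19,26,6,193,416),(-33,10,6,160,444),(-15,10,6,199,446),(2,13,39.5,234,398),(14,13,39.5,258,400)]}
F={"top":[(79,46,32,33,38),(79,-46,32,242,46),(-61,46,32,27,360),(-61,-46,32,236,360),(66,21,48,89,68),(34,21,48,89,140),(16,21,48,89,181),(-16,21,48,89,252),(34,-21,48,181,142),(16,-21,48,183,181),(-16,-21,48,183,262)],
"side":[(-61,46,32,44,90),(-61,-46,32,95,182),(79,-46,32,319,128)]}
if __name__=="__main__":
    np.set_printoptions(precision=2,suppress=True)
    for nm,O,p0 in(("keeper",K,[450,-100,-.4]),("fixture",F,[550,80,0])):
        for sel in(("top","side"),("top",),("side",)):
            p,r=fit({n:O[n] for n in sel},p0); print(nm,sel,p); 
            if len(sel)>1: print(r.T)
        if nm=="fixture":
            for a in("top","side"):
                # pin x along centre line per camera
                q,_=fit({n:O[n] for n in("top","side")},p0)
                ob={"top":(134,221),"side":(162,78)}[a]; z={"top":54,"side":54}[a]
                print("pin",a,least_squares(lambda v:(proj(a,world(q,np.array([[v[0],v[1],z]])))-px(a,[ob])).ravel(),[0,0]).x)
E
python3 fit.py
```

```text
keeper ('top', 'side') [ 514.34 -133.28   -0.44]
[[ 0.03  0.3   0.12 -0.53  0.47 -0.53  0.37  0.04  0.54 -0.13  0.11 -0.4
   0.24 -0.09  0.23  0.23 -1.16 -0.14 -1.   -0.19 -1.08 -0.08  0.08 -0.53
  -0.7  -0.4 ]
 [-1.05 -0.59  0.25  0.06 -1.2  -0.3  -0.5   0.07 -0.81  0.12 -1.05 -0.3
  -0.18 -0.25 -0.61 -0.37 -0.13  0.68  0.09  0.52  0.05  0.23 -0.7  -0.54
   0.11  0.05]]
keeper ('top',) [ 513.3  -133.06   30.97]
keeper ('side',) [ 515.62 -133.55   -0.42]
fixture ('top', 'side') [555.84  94.41   0.01]
[[-0.06  0.45  0.08  0.9  -0.2  -0.38 -0.48 -0.66  0.67  0.25  0.11 -1.16
  -3.07 -0.33]
 [-0.19 -1.18  0.1   0.47 -0.73 -0.31 -0.13  0.53 -0.48  0.03 -0.97 -0.47
   1.78 -0.  ]]
fixture ('top',) [555.15  94.63   0.01]
fixture ('side',) [559.02  93.76   0.03]
pin top [-1.49  0.1 ]
pin side [2.29 3.38]
```

```bash
echo '{"sx":[0, 0, 0, 0, 0], "sy":[0, 0, 0, 0, 0], "sz":[0, 0, 0, 0, 0], "yaw":[-0.185, -0.185, -0.185, -0.185, 0]}' > next.json && python3 -m crank next.json 50; cat > go.py <<'E'
import sys,numpy as np
from plant import get_state
from scipy.spatial.transform import Rotation as R
s=get_state(); r=R.from_quat(s["tcp_rot"]); m=r.as_matrix()
print("tcp",s["tcp_pos"].round(1),"yang",round(np.arctan2(m[1,1],m[0,1]),4),"z",m[:,2].round(3),"q6",s["q"][5].round(2),"F",s["ft_force"].round(1),"gap",round(s["finger_gap"],1),"t",s["t"])
if len(sys.argv)>3: print("tool delta",(m.T@(np.array(sys.argv[1:4],float)-s["tcp_pos"])).round(1))
E
python3 go.py 521.5 -136.7 130
```

```text
t: 0.72
tcp_pos: [227.9, -554.7, 230.9]
tcp_rot: [0.845, 0.534, 0.0, -0.0]
ft_force: [0.1, -0.5, 0.8]
finger_gap: 50.1
finger_force: 0.0
tcp [ 227.9 -554.7  230.9] yang -0.443 z [-0.     0.001 -1.   ] q6 0.83 F [ 0.1 -0.5  0.8] gap 50.1 t 0.725
tool delta [503.5  86.1 101.1]
```

```bash
echo '{"sx":[50, 50, 50, 50, 50], "sy":[9, 9, 9, 9, 9], "sz":[0, 0, 0, 0, 0], "yaw":[0, 0, 0, 0, 0]}' > next.json && python3 -m crank next.json 50 >/dev/null;echo '{"sx":[50, 50, 50, 50, 50], "sy":[9, 9, 9, 9, 6], "sz":[20, 20, 20, 20, 20], "yaw":[0, 0, 0, 0, 0]}' > next.json && python3 -m crank next.json; echo '{"sx":[0, 0], "sy":[0, 0], "sz":[0, 0], "yaw":[0, 0]}' > next.json && python3 -m crank next.json; python3 go.py 521.5 -136.7 100
```

```text
t: 1.98
tcp_pos: [521.0, -138.5, 130.7]
tcp_rot: [0.846, 0.534, 0.0, 0.0]
ft_force: [0.6, -0.4, 0.7]
finger_gap: 49.9
finger_force: 0.0
t: 2.22
tcp_pos: [519.8, -140.0, 131.2]
tcp_rot: [0.845, 0.535, -0.0, -0.0]
ft_force: [-0.7, 0.2, -0.0]
finger_gap: 50.1
finger_force: 0.0
tcp [ 519.8 -140.   131.2] yang -0.4425 z [-0.001 -0.    -1.   ] q6 1.75 F [-0.7  0.2 -0. ] gap 50.1 t 2.225
tool delta [ 3.7  0.1 31.2]
```

```bash
echo '{"sx":[3.7, 0, 0, 0, 0], "sy":[0, 0, 0, 0, 0], "sz":[40, 40, 30, 9, 0], "yaw":[0, 0, 0, 0, 0]}' > next.json && python3 -m crank next.json ; echo '{"sx":[0, 0, 0, 0, 0], "sy":[0, 0, 0, 0, 0], "sz":[0, 0, 0, 0, 0], "yaw":[0, 0, 0, 0, 0]}' > next.json && python3 -m crank next.json 0 50; python3 go.py
```

```text
t: 2.85
tcp_pos: [521.6, -137.5, 12.8]
tcp_rot: [0.845, 0.534, -0.0, 0.0]
ft_force: [-0.1, -0.0, 0.4]
finger_gap: 50.1
finger_force: 0.0
t: 3.48
tcp_pos: [522.8, -137.0, 13.7]
tcp_rot: [0.845, 0.535, 0.001, 0.001]
ft_force: [-0.0, -0.8, 6.2]
finger_gap: 11.1
finger_force: 50.1
tcp [ 522.8 -137.    13.7] yang -0.4409 z [ 0.002 -0.001 -1.   ] q6 1.76 F [-0.  -0.8  6.2] gap 11.1 t 3.475
```

```bash
echo '{"sx":[0, 0, 0, 0, 0], "sy":[0, 0, 0, 0, 0], "sz":[-30, -30, -30, 0, 0], "yaw":[0, -0.15, -0.15, -0.15, 0]}' > next.json && python3 -m crank next.json ; echo '{"sx":[40, 50, 50, 50, 40], "sy":[8, 8, 8, 8, 8], "sz":[0, 0, 0, 0, 0], "yaw":[0, 0, 0, 0, 0]}' > next.json && python3 -m crank next.json; echo '{"sx":[0, 0, 0], "sy":[0, 0, 0], "sz":[0, 0, 0], "yaw":[0, 0, 0]}' > next.json && python3 -m crank next.json; python3 go.py 563.5 94.7 100
python3 - <<'E'
from plant import viewer
import cv2, pickle
exec(open("/dev/null").read())
for n,(x0,y0,w,h,k) in {"top":(230,180,60,80,7),"side":(205,130,110,110,5)}.items():
    d=viewer.get_image(n); pickle.dump(d,open(f"pics/{n}1.pkl","wb")); im=d["pixels"][:,:,::-1]
    c=cv2.resize(im[y0:y0+h,x0:x0+w],None,fx=k,fy=k,interpolation=cv2.INTER_CUBIC); cv2.imwrite(f"pics/{n}1.png",c)
E
```

```text
t: 4.1
tcp_pos: [521.9, -136.6, 102.8]
tcp_rot: [0.704, 0.71, 0.0, 0.0]
ft_force: [0.1, -0.5, -1.5]
finger_gap: 11.1
finger_force: 49.0
t: 4.72
tcp_pos: [559.0, 95.7, 101.7]
tcp_rot: [0.705, 0.709, -0.0, -0.0]
ft_force: [0.7, -0.3, -1.4]
finger_gap: 10.8
finger_force: 49.0
t: 5.1
tcp_pos: [559.1, 92.6, 102.0]
tcp_rot: [0.705, 0.71, -0.0, -0.0]
ft_force: [-0.3, -0.2, -1.1]
finger_gap: 10.9
finger_force: 49.0
tcp [559.1  92.6 102. ] yang 0.0068 z [-0.001 -0.    -1.   ] q6 1.73 F [-0.3 -0.2 -1.1] gap 10.9 t 5.1
tool delta [2.  4.4 2. ]
```

View pics/side1.png

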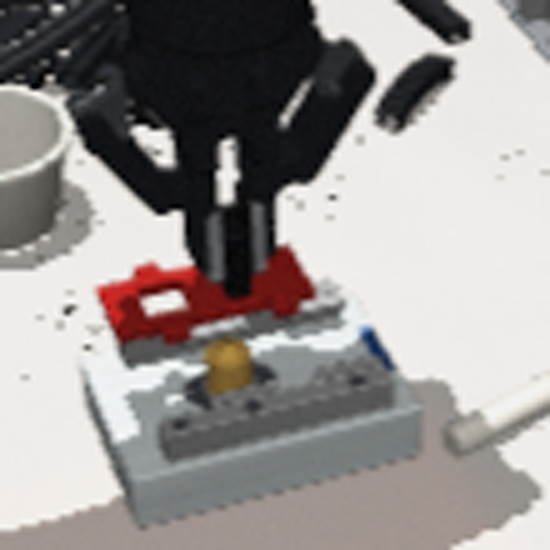

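View pics/top1.png

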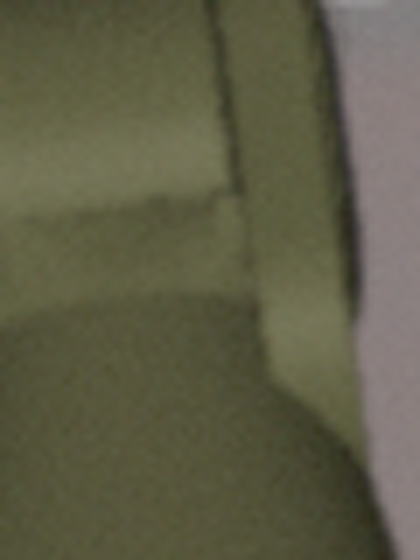

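The side view (5x crop) shows the keeper held upright and level over the rails, window end at (160,300) away from the blue mark (375,345). The arm hides the top view, so I'll measure keeper against fixture in one enlarged side crop.

```bash
python3 - <<'E'
import cv2,pickle
im=pickle.load(open("pics/side1.pkl","rb"))["pixels"][:,:,::-1]
x0,y0,w,h,k=216,174,80,64,9
c=cv2.resize(im[y0:y0+h,x0:x0+w],None,fx=k,fy=k,interpolation=cv2.INTER_CUBIC)
for x in range(0,w,10): cv2.putText(c,str(x*k),(x*k,10),0,.35,(255,0,255)); cv2.line(c,(x*k,12),(x*k,18),(255,0,255),1)
for y in range(0,h,10): cv2.putText(c,str(y*k),(8,y*k+4),0,.35,(255,0,255)); cv2.line(c,(0,y*k),(6,y*k),(255,0,255),1)
cv2.imwrite("pics/s1z.png",c)
E
```

```text
(no output)
```

View pics/s1z.png

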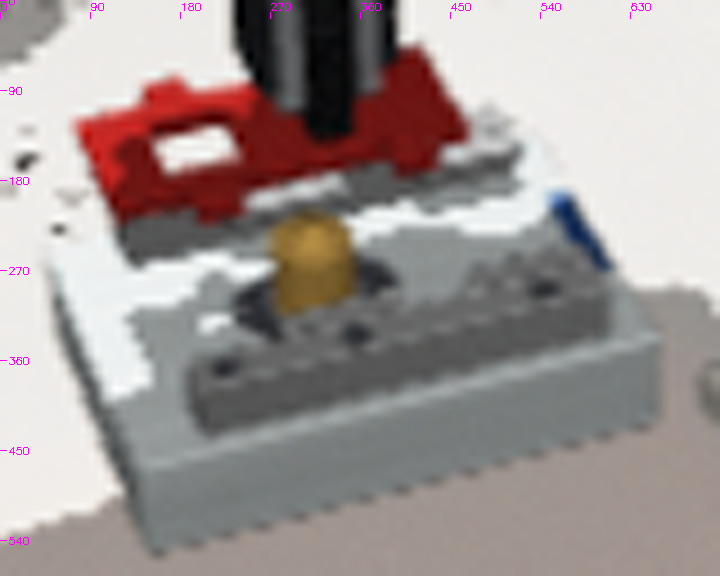

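```bash
cat > rel.py <<'E'
import numpy as np,pickle; np.set_printoptions(precision=2,suppress=True)
import fit as f; from scipy.optimize import least_squares
f.off["side"]=(216,174,9)
Fx=np.array([(-61,46,32,50,268),(-61,-46,32,148,460),(-61,-46,0,152,553),(79,-46,32,658,338),(79,-46,0,658,418)],float)
Kx=np.array([(-50,18,6,78,125),(-50,-18,6,118,213),(41,18,6,420,48),(41,-18,6,468,128),(-31,26,6,145,88),(-19,26,6,182,78),(-31,-26,0,200,223),(-19,-26,0,245,210),(19,-26,0,398,177),(31,-26,0,440,167),(-33,10,6,155,138),(-15,10,6,230,122)],float)
def go(A,p0,lock=None):
    def r(p):
        M=A[:,:3].copy(); M[:,2]+=p[3]
        e=(f.proj("side",f.world([p[0],p[1],p[2]],M))-f.px("side",A[:,3:])).ravel()
        return np.r_[e] if lock is None else np.r_[e,(p[3]-lock)*.5]
    s=least_squares(r,p0,loss="soft_l1",f_scale=.5); return s.x,r(s.x)
for lk in(0.,):
    a,e=go(Fx,[556,94,0,0],lk); print("fixture",a,e.round(1))
for lk in(87.,89.,91.):
    a,e=go(Kx,[550,92,0,88],lk); print("keeper",lk,a)
print(e.round(1))
a=[555.15,94.63,.01,0]
for z,ob in((56,(312,218)),):
  for p in ([555.15,94.63,.007],[557,94.5,.007]):
    print("pin apex",p,least_squares(lambda v:(f.proj("side",f.world(p,np.array([[v[0],v[1],z]])))-f.px("side",[ob])).ravel(),[0,0]).x)
E
python3 rel.py; python3 - <<'E'
import sys; sys.path.insert(0,'.')
import os; os.chdir('.')
import fit as f
for s in(("top",),("top","side")):
    print(s,f.fit({n:f.F[n] for n in s},[550,80,0])[0].tolist())
E
```

```text
fixture [559.69  99.66   0.01  -0.55] [-0.6 -3.3 -0.7  0.4 -0.1  0.2  1.1 -1.   0.7  0.2 -0.3]
keeper 87.0 [553.64  95.3    0.02  86.54]
keeper 89.0 [553.01  92.94   0.02  88.48]
keeper 91.0 [552.37  90.57   0.02  90.42]
[-0.6 -0.1 -0.5 -0.2  0.3 -0.7  0.5 -0.4 -0.8  0.   0.3 -0.1  0.2  1.
  0.6  1.2  0.2  0.8  0.7  0.6 -0.7 -1.2 -1.2 -1.3 -0.3]
pin apex [555.15, 94.63, 0.007] [4.01 5.37]
pin apex [557, 94.5, 0.007] [2.16 5.51]
('top',) [555.149056226689, 94.62967048079805, 0.005322464272908414]
('top', 'side') [555.840637352714, 94.41208328384434, 0.011776715344724529]
```

```bash
cat > sil.py <<'E'
import numpy as np,cv2,pickle; np.set_printoptions(precision=2,suppress=True)
import fit as f; from scipy.optimize import minimize
from scipy.ndimage import maximum_filter
S=8
def box(x0,x1,y0,y1,z0,z1): return np.array([(x,y,z) for x in(x0,x1) for y in(y0,y1) for z in(z0,z1)],float)
KP=[box(-50,-33,-18,18,0,6),box(-15,41,-18,18,0,6),box(-33,-15,10,18,0,6),box(-33,-15,-18,-10,0,6)]+[box(c-6,c+6,-26,26,0,6) for c in(25,)]+[box(-31,-19,s*18,s*26,0,6) for s in(-1,1)]
a=np.linspace(0,2*np.pi,40,endpoint=False)
def ring(r,z): return np.c_[r*np.cos(a),r*np.sin(a),0*a+z]
PIN=[np.r_[ring(11,36),ring(11,51.7)],np.r_[ring(8,51.7),ring(.6,56)]]
def render(n,parts,p,z,roi):
    x0,y0,w,h=roi; m=np.zeros((h*S,w*S),np.uint8)
    for P in parts:
        q=(f.proj(n,f.world(p,P+[0,0,z]))-[x0,y0]+.5)*S-.5
        cv2.fillConvexPoly(m,np.round(cv2.convexHull(q.astype(np.float32))*16).astype(np.int32),1,shift=4)
    return cv2.resize(m.astype(np.float32),(w,h),interpolation=cv2.INTER_AREA)
def solve(n,img,parts,p0,z,roi,chan,excl=None,yaw=True):
    im=img["pixels"].astype(float); d=im[...,0]-im[...,chan]; x0,y0,w,h=roi; d=d[y0:y0+h,x0:x0+w]
    al=np.clip(d/np.maximum(maximum_filter(d,3),50),0,1); W=np.ones_like(al)
    if excl: 
        for (u0,v0,u1,v1) in excl: W[v0-y0:v1-y0,u0-x0:u1-x0]=0
    c=lambda v: (W*(render(n,parts,[v[0],v[1],v[2]*.01 if yaw else 0],z,roi)-al)**2).sum()
    v0=[p0[0],p0[1]]+([p0[2]*100] if yaw else [])
    r=minimize(c,v0,method="Nelder-Mead",options=dict(initial_simplex=np.array([v0]+[np.array(v0)+4*np.eye(len(v0))[i] for i in range(len(v0))]),xatol=.02,fatol=1e-3))
    return r.x,r.fun
if __name__=="__main__":
    L=lambda n:pickle.load(open(f"pics/{n}.pkl","rb")); t0,s0,s1=L("top0"),L("side0"),L("side1")
    print("keeper top0",solve("top",t0,KP,[513.3,-133,-.44],0,(325,220,35,45),1,[(339,231,354,243)]))
    print("keeper side0",solve("side",s0,KP,[515,-133,-.44],0,(236,278,60,34),1,[(264,278,278,302)]))
    for z in(87.3,88.3,89.3): print("keeper side1",z,solve("side",s1,KP,[553,93,.01],z,(220,174,54,28),1,[(240,174,262,192)]))
    print("pin top0",solve("top",t0,PIN,[554,94],0,(246,210,24,24),2,None,False))
    for nm,im in(("0",s0),("1",s1)): print("pin side"+nm,solve("side",im,PIN,[556,98],0,(240,192,24,18),2,[(240,205,264,210)],False))
E
python3 sil.py
```

```text
keeper top0 (array([ 512.67, -133.5 ,  -44.79]), np.float64(26.02898819464976))
keeper side0 (array([ 516.28, -131.19,  -42.6 ]), np.float64(32.39571717128127))
keeper side1 87.3 (array([553.45,  96.51,   1.73]), np.float64(30.261626361663676))
keeper side1 88.3 (array([553.3 ,  95.35,   2.31]), np.float64(30.785878571874957))
keeper side1 89.3 (array([553.03,  94.17,   2.14]), np.float64(31.66085278052162))
pin top0 (array([554.87,  95.55]), np.float64(2.583511748824837))
pin side0 (array([557.16,  96.86]), np.float64(3.9271187823008997))
pin side1 (array([557.11,  96.21]), np.float64(42.63657971100758))
```

```bash
echo '{"sx":[2, 0, 0, 0, 0], "sy":[5.4, 0, 0, 0, 0], "sz":[10, 10, 8, 0, 0], "yaw":[0, 0, 0, 0, 0]}' > next.json && python3 -m crank next.json; python3 go.py 564.5 94.6 73.5
cat > look.py <<'E'
import sys,numpy as np,cv2,pickle; import fit as f
from plant import viewer
n=sys.argv[1]; fx=[float(v) for v in sys.argv[2:5]]
d=viewer.get_image("side"); pickle.dump(d,open(f"pics/{n}.pkl","wb"))
x0,y0,w,h,k=216,174,80,64,9
c=cv2.resize(d["pixels"][y0:y0+h,x0:x0+w,::-1],None,fx=k,fy=k,interpolation=cv2.INTER_CUBIC)
def ln(pts,col):
    q=(f.proj("side",f.world(fx,np.array(pts,float)))-[x0,y0]+.5)*k-.5
    cv2.polylines(c,[np.round(q).astype(int)],False,col,1,cv2.LINE_AA)
ln([(-61,46,32),(-61,-46,32),(79,-46,32),(79,46,32),(-61,46,32)],(255,0,255)); ln([(-61,-46,32),(-61,-46,0),(79,-46,0),(79,-46,32)],(255,0,255))
for s in(-1,1):
    ln([(66,s*29,48),(66,s*21,48),(34,s*21,48),(34,s*29,48),(16,s*29,48),(16,s*21,48),(-16,s*21,48),(-16,s*29,48),(-43,s*29,48)],(0,255,0))
cv2.imwrite(f"pics/{n}.png",c)
E
python3 look.py s2 558.7 96.5 0.008
```

```text
t: 5.82
tcp_pos: [565.0, 95.8, 74.3]
tcp_rot: [0.704, 0.71, -0.0, -0.0]
ft_force: [-0.1, -0.1, -1.3]
finger_gap: 11.3
finger_force: 49.0
tcp [565.   95.8  74.3] yang 0.009 z [-0. -0. -1.] q6 1.73 F [-0.1 -0.1 -1.3] gap 11.3 t 5.825
tool delta [-1.2 -0.5  0.8]
```

View pics/s2.png

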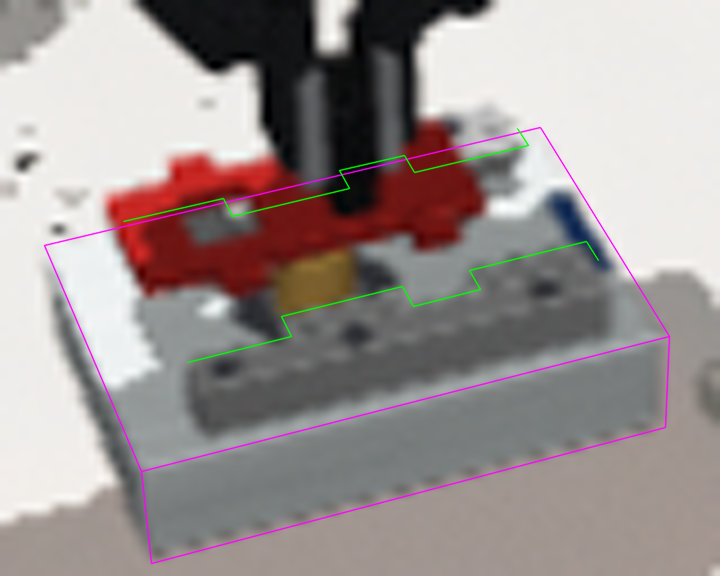

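```bash
python3 - <<'E'
import sil,pickle
s=pickle.load(open("pics/s2.pkl","rb"))
for z in(59.6,60.6,61.6): print(z,sil.solve("side",s,sil.KP,[558,96,.01],z,(222,186,54,25),1,[(244,186,263,199)]))
E
python3 go.py
```

```text
59.6 (array([559.28,  99.43,   2.47]), np.float64(27.373931118096394))
60.6 (array([559.05,  98.23,   1.89]), np.float64(28.476714553605646))
61.6 (array([558.81,  97.16,   2.57]), np.float64(29.124961060460052))
tcp [565.2  95.9  74.5] yang 0.009 z [ 0.  0. -1.] q6 1.73 F [-0.7  0.2 -0.3] gap 11.6 t 5.875
```

The overlay's near-rail corners line up at (190,362) and (590,248). The keeper lies over the drop-in to within about 1 mm in both axes, so I'll lower gently.

```bash
echo '{"sx":[0, 0, 0, 0], "sy":[0, 0, 0, 0], "sz":[4, 4, 3, 0], "yaw":[0, 0, 0, 0]}' > next.json && python3 -m crank next.json; python3 go.py;  echo '{"sx":[0, 0, 0, 0], "sy":[0, 0, 0, 0], "sz":[1, 1, 1, 0], "yaw":[0, 0, 0, 0]}' > next.json && python3 -m crank next.json; python3 go.py
```

```text
t: 6.38
tcp_pos: [565.1, 95.8, 63.2]
tcp_rot: [0.704, 0.71, 0.0, 0.0]
ft_force: [0.3, -0.1, 0.8]
finger_gap: 11.2
finger_force: 49.3
tcp [565.1  95.8  63.2] yang 0.009 z [ 0.  0. -1.] q6 1.73 F [ 0.3 -0.1  0.8] gap 11.2 t 6.375
t: 6.88
tcp_pos: [565.1, 95.8, 60.3]
tcp_rot: [0.704, 0.71, 0.0, 0.0]
ft_force: [0.8, -0.1, 2.0]
finger_gap: 11.4
finger_force: 49.4
tcp [565.1  95.8  60.3] yang 0.009 z [ 0.  0. -1.] q6 1.73 F [ 0.8 -0.1  2. ] gap 11.4 t 6.875
```

```bash
for i in 1 2; do echo '{"sx":[0, 0, 0], "sy":[0, 0, 0], "sz":[1, 1, 0], "yaw":[0, 0, 0]}' > next.json && python3 -m crank next.json | egrep "tcp_pos|ft_f"; done; echo '{"sx":[0, 0, 0, 0], "sy":[0, 0, 0, 0], "sz":[1, 1, 0, 0], "yaw":[0, 0, 0, 0]}' > next.json && python3 -m crank next.json | egrep "tcp_pos|ft_f"
```

```text
tcp_pos: [565.1, 95.8, 58.3]
ft_force: [1.3, -0.5, 2.3]
tcp_pos: [565.1, 95.8, 56.3]
ft_force: [1.0, -0.4, 2.7]
tcp_pos: [565.1, 95.8, 54.4]
ft_force: [1.1, -0.1, 3.6]
```

```bash
for i in 1 2; do echo '{"sx":[0, 0, 0], "sy":[0, 0, 0], "sz":[1, 1, 0], "yaw":[0, 0, 0]}' > next.json && python3 -m crank next.json | egrep "tcp_pos|ft_f"; done; echo '{"sx":[0, 0, 0, 0], "sy":[0, 0, 0, 0], "sz":[1, 1, 0, 0], "yaw":[0, 0, 0, 0]}' > next.json && python3 -m crank next.json | egrep "tcp_pos|ft_f"
```

```text
tcp_pos: [565.1, 95.8, 52.3]
ft_force: [1.0, 0.5, 3.5]
tcp_pos: [565.0, 95.8, 50.3]
ft_force: [0.7, 0.6, 4.0]
tcp_pos: [565.0, 95.8, 48.4]
ft_force: [0.9, 0.7, 4.6]
```

```bash
echo '{"sx":[0, 0, 0], "sy":[2, 2, 0], "sz":[0, 0, 0], "yaw":[0, 0, 0]}' > next.json && python3 -m crank next.json | egrep "tcp_pos|ft_f"; python3 go.py;  echo '{"sx":[0, 0, 0], "sy":[2, 2, 0], "sz":[0, 0, 0], "yaw":[0, 0, 0]}' > next.json && python3 -m crank next.json | egrep "tcp_pos|ft_f"; 
```

```text
tcp_pos: [568.9, 95.7, 48.1]
ft_force: [-1.0, 1.1, 4.4]
tcp [568.9  95.7  48.1] yang 0.009 z [-0. -0. -1.] q6 1.73 F [-1.   1.1  4.4] gap 10.9 t 9.75
tcp_pos: [573.5, 95.9, 48.4]
ft_force: [-0.1, -0.4, 4.1]
```

```bash
echo '{"sx":[0, 0, 0], "sy":[2, 2, 0], "sz":[0, 0, 0], "yaw":[0, 0, 0]}' > next.json && python3 -m crank next.json | egrep "tcp_pos|ft_f";  echo '{"sx":[0, 0, 0], "sy":[1, 1, 0], "sz":[0, 0, 0], "yaw":[0, 0, 0]}' > next.json && python3 -m crank next.json | egrep "tcp_pos|ft_f"; 
```

```text
tcp_pos: [577.5, 95.9, 48.4]
ft_force: [-0.8, -0.7, 4.1]
tcp_pos: [579.2, 95.9, 48.3]
ft_force: [-0.4, -0.0, 2.6]
```

```bash
for i in 1 2; do echo '{"sx":[0, 0], "sy":[1, 0], "sz":[0, 0], "yaw":[0, 0]}' > next.json && python3 -m crank next.json | egrep "tcp_pos|ft_f"; done
```

```text
tcp_pos: [580.2, 95.9, 48.3]
ft_force: [-0.7, 0.0, 3.6]
tcp_pos: [582.7, 96.0, 48.9]
ft_force: [2.2, -0.2, 2.9]
```

```bash
for i in 1 2 3 4; do echo '{"sx":[0, 0], "sy":[1, 0], "sz":[0, 0], "yaw":[0, 0]}' > next.json && python3 -m crank next.json | egrep "tcp_pos|ft_f"; done
```

```text
tcp_pos: [582.7, 96.0, 48.5]
ft_force: [1.9, 0.6, 3.3]
tcp_pos: [583.0, 96.0, 48.3]
ft_force: [1.7, -0.1, 3.3]
tcp_pos: [583.9, 95.9, 48.2]
ft_force: [1.3, 0.7, 3.4]
tcp_pos: [585.1, 95.9, 48.3]
ft_force: [1.5, -0.2, 3.5]
```

```bash
for i in 1 2 3; do echo '{"sx":[0, 0, 0], "sy":[1, 0, 0], "sz":[0, 0, 0], "yaw":[0, 0, 0]}' > next.json && python3 -m crank next.json | egrep "tcp_pos|ft_f"; done; python3 go.py
```

```text
tcp_pos: [586.1, 95.9, 48.3]
ft_force: [0.6, 0.2, 2.3]
tcp_pos: [586.6, 95.9, 48.1]
ft_force: [-0.7, -0.5, 3.8]
tcp_pos: [587.7, 96.0, 48.2]
ft_force: [-1.6, -0.1, 3.7]
tcp [587.7  96.   48.2] yang 0.009 z [-0.001 -0.    -1.   ] q6 1.72 F [-1.6 -0.1  3.7] gap 11.1 t 13.5
```

```bash
sed -i 's/^ln(\[(-61.*$//; s/^x0,y0.*$/x0,y0,w,h,k=230,178,60,36,13/' look.py; python3 look.py s3 558.5 97 0.008; python3 go.py
```

```text
tcp [587.7  96.   48.2] yang 0.009 z [-0. -0. -1.] q6 1.72 F [-1.8  0.8  2.9] gap 11.1 t 13.55
```

View pics/s3.png

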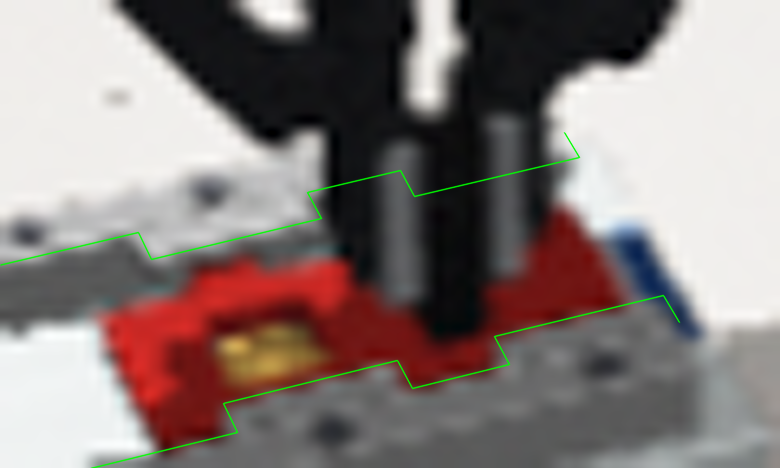

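The nose fills the window (nose about (218–325, 320–385) in the crop) and the ears sit under the lips. Next: back off 0.4 mm, raise the plate toward the lips, and release.

```bash
echo '{"sx":[0, 0, 0, 0, 0], "sy":[-0.4, 0, 0, 0, 0], "sz":[0, 0, -1, -0.8, 0], "yaw":[0, 0, 0, 0, 0]}' > next.json && python3 -m crank next.json | egrep "tcp_pos|ft_f"; python3 go.py; echo '{"sx":[0, 0, 0, 0], "sy":[0, 0, 0, 0], "sz":[0, 0, 0, 0], "yaw":[0, 0, 0, 0]}' > next.json && python3 -m crank next.json 30; python3 go.py
```

```text
tcp_pos: [587.7, 96.0, 50.2]
ft_force: [-0.9, -0.4, 2.4]
tcp [587.7  96.   50.2] yang 0.009 z [ 0.  0. -1.] q6 1.72 F [-0.9 -0.4  2.4] gap 11.3 t 14.175
t: 14.68
tcp_pos: [587.5, 96.0, 50.0]
tcp_rot: [0.704, 0.71, -0.0, -0.0]
ft_force: [-1.6, -0.4, -0.6]
finger_gap: 30.1
finger_force: 0.0
tcp [587.5  96.   50. ] yang 0.009 z [-0. -0. -1.] q6 1.72 F [-1.6 -0.4 -0.6] gap 30.1 t 14.675
```

```bash
echo '{"sx":[0, 0, 0, 0, 0], "sy":[0, 0, 0, 0, 0], "sz":[-5, -15, -40, -50, -40], "yaw":[0, 0, 0, 0, 0]}' > next.json && python3 -m crank next.json ; echo '{"sx":[-50, -50, -50, -50, 0], "sy":[0, 0, 0, 0, 0], "sz":[0, 0, 0, 0, 0], "yaw":[0, 0, 0, 0, 0]}' > next.json && python3 -m crank next.json|tail -3
python3 - <<'E'
from plant import viewer
import cv2,numpy as np
out=[]
for n,(x0,y0,w,h,k) in {"top":(230,180,60,75,8),"side":(222,182,72,75,5)}.items():
    im=viewer.get_image(n)["pixels"][:,:,::-1]
    c=cv2.resize(im[y0:y0+h,x0:x0+w],None,fx=k,fy=k,interpolation=cv2.INTER_CUBIC)[:590,:]
    out.append(np.pad(c,((0,600-c.shape[0]),(0,0),(0,0))))
cv2.imwrite("pics/end.png",np.hstack(out)[:, :800])
E
```

```text
t: 15.3
tcp_pos: [588.2, 96.1, 203.6]
tcp_rot: [0.704, 0.71, 0.001, 0.001]
ft_force: [1.2, -0.6, -0.5]
finger_gap: 29.9
finger_force: 0.0
ft_force: [0.1, 0.1, 1.2]
finger_gap: 29.9
finger_force: 0.0
```

View pics/end.png

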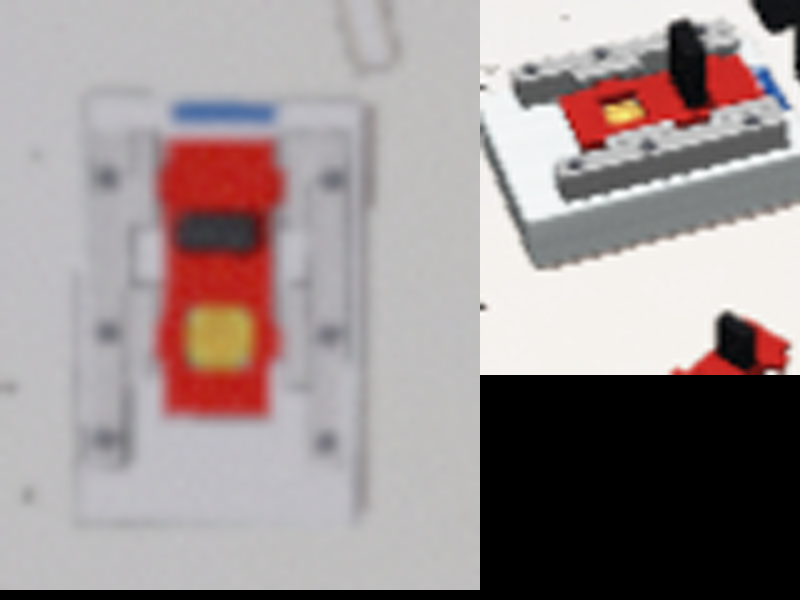

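The brass fills the window at (219,337), the ears are hidden under the lips, and the marker is where it was.

```bash
python3 -c "
from plant import ctrl; print(ctrl.job_done())"
```

```text
the job is handed in; nothing more can be done
None
```

The middle-sized keeper is parked with its ears under the lips and the pin's nose up in its window; I let go and handed the job in at about 16 s, with under 7 N read at the wrist in every printout and the marker, trim and tub untouched.

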